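Raise the hood sash to its working-height mark

ROBOT

A 6-joint arm with a two-finger parallel gripper is mounted at the origin on the work surface. World frame = base frame: x ahead of the robot, y to its left, z up, the work surface at z = 0. Lengths are in m, angles in rad, forces in N, time in s.
With the tool pointing down it reaches from about 0.35 to 0.925 m from the base axis. Payload 6.4 kg.
Tool frame: the origin (TCP) lies at the centre of the arm's flange, where the gripper is bolted on; the fingertips stand 199 mm ahead of it and the grasp point (between the pads) lies 180 mm ahead of it (ctrl.hold_point_z is the distance from the TCP to the grasp point, in m); z points along the fingers, y is the line along which they close (so a half turn about z gives the same grasp; the last joint's range is limited). The gripper opens to 94 mm and grips with 3 to 60 N. Pads are 16 mm wide; open, the fingers measure 119 mm over their backs; the gripper's body (75 mm by 177 mm) begins 78 mm behind the grasp point.
Start: joints at [-1.452, 0.245, 1.558, -0, 1.339, -0.174], TCP at [0.188, -0.622, 0.405] pointing down, gripper open.
Joint ranges: [-3.13, 3.13], [-1.02, 2.26], [0.13, 2.54], [-0.95, 4.09], [0.21, 2.88], [-2.74, 2.74]. Speed limits (rad/s): [2.57, 2.57, 3.14, 3.14, 3.14, 3.14].

INTERFACE

Orientations are given as a rotation vector (axis times angle).
In Python, from bench import ctrl gives the robot as it stands.
- The arm moves only by the shell command python3 -m handwheel 'ROWS' [FORCE]. ROWS is a JSON object of lists of equal length, an entry for each row: "jaw": the opening, from -1 (shut) to 1 (fully open); "offset": the shift along the tool's x, y, z in mm, a list of three; "yaw": the turn about the tool's z in degrees. In form: {"jaw": [jaw, ...], "offset": [[tx, ty, tz], ...], "yaw": [yaw, ...]}. A call has 1 to 8 rows; each row shifts and turns the commanded pose from where the row before left it, along the tool's axes as they then stand; what a row does not reach is not made up. A row lasts 1/8 s, in which the tool goes at most 62.5 mm and 10.7 degrees, less where a joint would pass 70% of its speed; a pose out of reach is approached as far as the arm can. A call with a gripper value outside its range is refused whole. The fingers move at their own pace and stop on an object; FORCE is the grip in N (left out, the last holds). Time passes only in rows, so rows that do not move let the fingers close. It gives the time, the measured TCP pose, the force, the opening and the grip force at its end, in the units of the state.
- ctrl.get_obs(): the state, without advancing time (a new reading comes with each control period).
- ctrl.get_image(name): name is "scene" or "top" or "wrist"; returns (picture, depth): 384x512x3 uint8, red, green, blue; 384x512 float32, m along the optical axis (not along the pixel's ray), 0 where there is no reading.
- ctrl.calibration(name): a dict with "fovy" (degrees; the focal length in pixels is half the picture's height over the tangent of half this angle, whatever the lens; pixels are square), "cx", "cy" (the principal point, pixels), "eye" and "rotation" of the camera in the world. Camera axes: x right, y down, z forward; pixel columns grow to the right and rows downward; lengths in m; the calibration is good to about 2 mm. The wrist camera is an equidistant fisheye: a pixel r from the principal point sees the ray r / f radians off the axis. A picture is of the moment at which its call begins: read the wrist's pose just before it. calibration takes no time and is no camera call; for the wrist camera it gives the pose at the moment of the call.
- ctrl.finish_job(): hands the job in; it is judged then, once.
The state is a dict: "time_s": time; "q": joint angles; "joint_vel": joint speeds; "effort": joint torques, N m; "tcp_pos": TCP position; "orientation": TCP orientation; "force": force on the tool from outside, world axes, zero at the start; "moment": the same for the moment, N m; "finger_gap": finger opening in m; "grasp_force": force on a finger pad.
Only numpy, scipy, OpenCV 4.12 (cv2) and the standard library are available. Lean on these libraries where they do the work, as an engineer would, in place of code of your own. Each camera call takes 0.05 s, during which the arm holds its last target. There are 200 camera calls.

TASK

Open the clear bench hood for work: with the fingertips beneath the metal lip along the foot of its sloping sash, gently push the sash up until the lip is level with the black pointer on the right-hand guide (right as the robot faces it), without running well past it, then take the hand away and leave the sash standing there. The sash is only pushed, so do not pinch its lip between the fingers; do not shift the pointer, and leave the bottle, the tip box and the pipette where they are.

Things in the scene. Friction and masses are not known exactly. Their poses are not given: they have to be found in the camera images.
- sash (a joint): sliding clear sash of the hood: m of travel up its slope, 0 = shut on its stops, grows upwards, 0.20 = top. Counterweighted, it stays where it is left; 2 to 5 N along the slope moves it. The front leans back 30 degrees from vertical, away from the robot. Below the lip is free space down to the top of the white plinth, 33 mm down the slope when shut, more when raised
- lip_mid (a point): centre of the aluminium finger lip (rubber strip on top) at the sash's foot. Axes: z up the slope, the way it slides; y along the lip, to the left seen from the robot; x square to the pane, inwards (-x is outwards, to the robot). The lip is 430 mm long and 6 mm thick, underside 3 mm below this point; it stands out from the pane face (18 mm to +x) to a rolled edge (20 mm to -x) hanging 3 mm lower
- mark_tip (a point): tip of the black pointer on the right-hand (-y) guide: a clip 30 x 24 mm with a three-cornered nose and a steel thumbscrew, 19 mm proud of the pane face. Axes as for lip_mid. Level means: lip_mid has the same z along these axes as this tip (and then lies 223 mm to +y of it). The tip is 8 mm from the lip's end
- bottle_mid (a point): reagent bottle, clear with a blue screw cap, 70 mm diameter, 140 mm high, standing before the hood; the point is at half height on its axis
- tipbox_mid (a point): pipette-tip box, green with a clear lid, 85 x 122 x 72 mm, standing before the hood; the point is its centre
- pipette_mid (a point): white and blue micropipette about 210 mm long and 26 mm high, lying across the bench in front of the hood; the point is its middle, 12 mm above the bench
Things that resemble listed ones, but are neither listed nor needed, are in the scene too. What is shaped like the part that bears bottle_mid but red is not meant.

How it is judged:
By the outcome, as a careful person would: the job done as asked, in the order asked, and still so for the second after the job is handed in, with the robot touching nothing.
It also fails if it takes over 40 s, if anything falls off the work surface, if the arm or the gripper's body presses on something with over 40 N, if the wrist force passes 120 N, or if a joint passes its speed limit or range.

## Working session

There is one attempt and no reset: what is moved stays moved. The work goes in short steps, Python scripts to look and compute and a shell command to move; the robot and the scene stay as the last step left them, time stands still between calls to the robot, and variables do not carry over. Pictures are saved under pics/ and viewed, at most 10 in all, crops included, and the job is handed in when it is done.

```bash
mkdir -p pics; ls
cat > h.py <<'E'
import numpy as np, cv2
from bench import ctrl
def snap(n):
    c=ctrl.calibration(n); im,d=ctrl.get_image(n); 
    np.savez(f'pics/{n}.npz',im=im,d=d,**{k:np.array(v) for k,v in c.items()}); return c,im,d
def pix(n,u,v,dep=None):
    z=np.load(f'pics/{n}.npz'); f=192/np.tan(np.radians(z['fovy'])/2); d=z['d'][int(v),int(u)] if dep is None else dep
    return z['eye']+z['rotation']@(np.array([(u-z['cx'])/f,(v-z['cy'])/f,1])*d)
E
python3 - <<'E'
from h import *
ims=[]
for n in('scene','top'):
    c,im,d=snap(n); print(c)
    cv2.imwrite(f'pics/{n}1.png',cv2.resize(im[:,:,::-1],(768,576),interpolation=cv2.INTER_CUBIC))
print(ctrl.get_obs())
E
```

```text
pics
{'fovy': 49.38078764235654, 'cx': 258.55271828669083, 'cy': 199.36593052650278, 'eye': array([ 0.5980159 , -0.67250602,  0.92493449]), 'rotation': array([-2.48212416, -0.12233677,  0.05900072])}
{'fovy': 51.98269856702281, 'cx': 250.03685789343265, 'cy': 196.195749740563, 'eye': array([ 0.3521392 , -0.01093007,  1.12336827]), 'rotation': array([-2.13474415,  2.13200536, -0.16522684])}
{'time_s': 0.1, 'q': array([-1.45208448e+00,  2.45733992e-01,  1.55886611e+00,  1.77701681e-05,
        1.33873871e+00, -1.74087518e-01]), 'joint_vel': array([ 0.00147729, -0.00344501, -0.00255371, -0.00067251, -0.00202474,
        0.00081486]), 'effort': array([-1.55817752e-04, -4.16914058e+01, -3.15526915e+01,  6.86599477e-02,
        3.10140685e-02, -5.70788916e-05]), 'tcp_pos': array([ 0.18760261, -0.62213006,  0.40367579]), 'orientation': array([-3.10626066e+00, -4.58026072e-01, -1.03026157e-04]), 'force': array([0.40502261, 0.67188777, 0.4806391 ]), 'moment': array([ 0.02194112,  0.00599515, -0.04450371]), 'grasp_force': 0.0, 'finger_gap': 0.09401131033925092}
```

View pics/scene1.png

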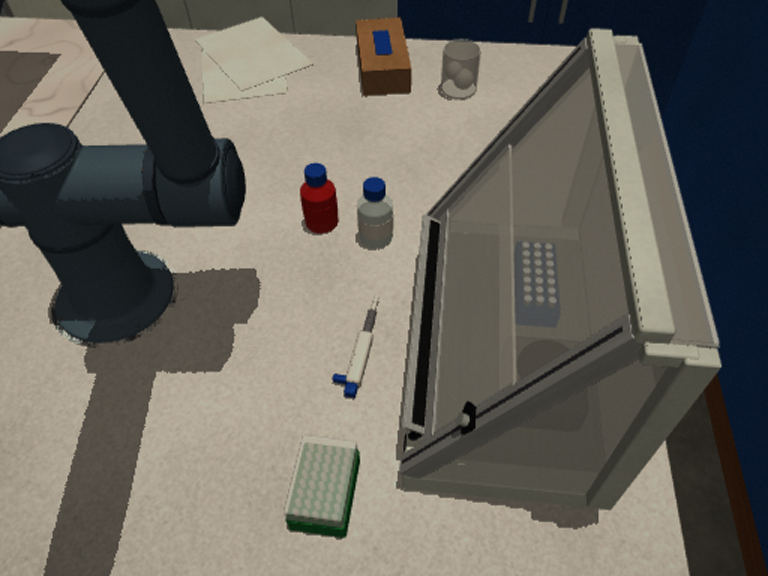

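View pics/top1.png

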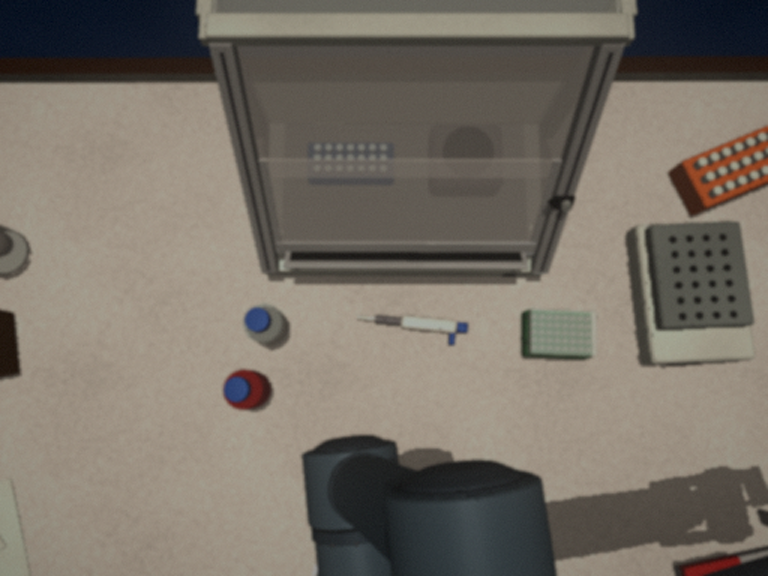

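```bash
sed -i "s/z\['rotation'\]@/Rotation.from_rotvec(z['rotation']).as_matrix()@/; 1a from scipy.spatial.transform import Rotation" h.py
python3 - <<'E'
from h import *
np.set_printoptions(precision=4,suppress=True)
for n,P in {'scene':[(432,222),(425,330),(418,430),(437,330),(468,412),(463,422),(520,360),(375,190),(350,350),(325,480)],'top':[(290,262),(400,262),(520,262),(400,270),(557,203),(566,205),(258,320),(430,325),(557,333),(278,185+60)]}.items():
    for u,v in P: print(n,u,v,pix(n,u/1.5,v/1.5))
s=np.load('pics/scene.npz')['im'][:,:,::-1]; t=np.load('pics/top.npz')['im'][:,:,::-1]
a=cv2.resize(s[255:315,255:335],(800,600)); b=cv2.resize(t[120:192,330:382],None,fx=8,fy=8,interpolation=2)
a=cv2.resize(s[260:310,260:325],(390,300),interpolation=2); b=cv2.resize(t[120:170,330:395],(390,300),interpolation=2)
c=cv2.resize(t[155:190,170:365],(780,140),interpolation=2)
cv2.imwrite('pics/c1.png',np.vstack([np.hstack([a,b]),c]))
E
```

```text
scene 432 222 [0.5849 0.1433 0.1018]
scene 425 330 [ 0.5882 -0.0996  0.1039]
scene 418 430 [ 0.5897 -0.2692  0.0947]
scene 437 330 [ 0.6072 -0.0994  0.1062]
scene 468 412 [ 0.6512 -0.2991  0.2189]
scene 463 422 [ 0.6452 -0.3152  0.2224]
scene 520 360 [ 0.7114 -0.2399  0.2555]
scene 375 190 [0.477  0.1774 0.1402]
scene 350 350 [ 0.4587 -0.0819 -0.0005]
scene 325 480 [ 0.4647 -0.3468  0.071 ]
top 290 262 [0.5767 0.1474 0.1038]
top 400 262 [ 0.5768 -0.0469  0.1037]
top 520 262 [ 0.5768 -0.2582  0.1036]
top 400 270 [ 0.5738 -0.0488  0.0483]
top 557 203 [ 0.6495 -0.2947  0.212 ]
top 566 205 [ 0.642  -0.3047  0.2248]
top 258 320 [0.4694 0.1934 0.1383]
top 430 325 [ 0.4743 -0.1054  0.0209]
top 557 333 [ 0.4543 -0.3259  0.0748]
top 278 245 [0.6067 0.1689 0.1072]
```

View pics/c1.png

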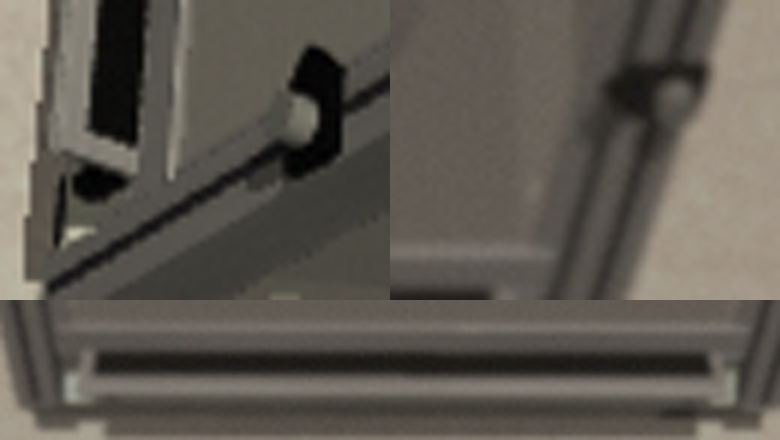

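```bash
cat >> h.py <<'E'
def cloud(n):
    z=np.load(f'pics/{n}.npz'); f=192/np.tan(np.radians(z['fovy'])/2); v,u=np.mgrid[:384,:512]; d=z['d']
    p=np.stack([(u-z['cx'])/f*d,(v-z['cy'])/f*d,d],-1)
    return p@Rotation.from_rotvec(z['rotation']).as_matrix().T+z['eye'], z['im']
def slope(P): # -> inward a, y, upslope s (hood square to x)
    c,s=np.cos(np.pi/6),.5
    return np.stack([c*P[...,0]-s*P[...,2],P[...,1],s*P[...,0]+c*P[...,2]],-1)
E
python3 - <<'E'
from h import *
np.set_printoptions(precision=1,suppress=True,linewidth=150)
P,im=cloud('top'); S=slope(P)*1000
for u in (205,260,320): 
    print('top col',u)
    for v in range(158,190): print(v,S[v,u],P[v,u]*1000,im[v,u])if u==260 or 168<v<182 else 0
P,im=cloud('scene'); S=slope(P)*1000
for v in (160,220,270):
    print('scene row',v)
    for u in range(266,302): print(u,S[v,u],im[v,u]) if v==220 else (print(u,S[v,u],im[v,u]) if u<296 and u%2 else 0)
print('nose')
for v in range(266,272): print(v,[(u,S[v,u].round(1).tolist(),int(im[v,u].sum())) for u in range(310,317)])
E
```

```text
top col 205
169 [466.5 117.8 379.9] [594.  117.8  95.7] [34 31 28]
170 [461.6 117.3 381.3] [590.4 117.3  99.4] [28 25 21]
171 [457.1 116.8 382.1] [587.  116.8 102.4] [30 27 25]
172 [455.2 116.9 380.3] [584.4 116.9 101.8] [39 37 34]
173 [449.4 116.2 382.7] [580.6 116.2 106.7] [66 64 58]
174 [448.  116.3 380.3] [578.2 116.3 105.3] [100  97  88]
175 [445.5 116.2 379.2] [575.4 116.2 105.6] [116 112 102]
176 [442.1 116.  379. ] [572.3 116.  107.2] [127 123 113]
177 [439.5 115.9 377.9] [569.6 115.9 107.5] [124 121 110]
178 [439.3 116.2 374.2] [567.5 116.2 104.4] [108 103  94]
179 [475.  123.1 330.3] [576.5 123.1  48.5] [87 84 76]
180 [470.1 122.6 331.6] [572.9 122.6  52.1] [77 74 66]
181 [472.7 123.5 324.5] [571.6 123.5  44.7] [68 65 57]
top col 260
158 [476.2 -29.1 411.7] [618.3 -29.1 118.4] [101  94  86]
159 [475.7 -29.1 408.5] [616.2 -29.1 115.9] [101  94  86]
160 [475.  -29.1 405.5] [614.1 -29.1 113.7] [109 102  93]
161 [474.5 -29.2 402.2] [612.1 -29.2 111. ] [112 106  98]
162 [470.  -29.1 403. ] [608.6 -29.1 114. ] [110 106  98]
163 [471.1 -29.2 398.1] [607.1 -29.2 109.2] [96 92 85]
1
[... 5636 characters left out ...]
, -285.3, 510.9], 20), (312, [456.0, -285.6, 512.6], 14), (313, [454.7, -288.2, 517.8], 14), (314, [458.4, -286.0, 515.7], 18), (315, [473.1, -273.3, 497.7], 177), (316, [474.4, -273.5, 499.3], 256)]
270 [(310, [454.8, -286.1, 507.7], 33), (311, [455.9, -286.4, 509.4], 17), (312, [455.4, -288.3, 513.5], 14), (313, [453.0, -291.9, 520.2], 19), (314, [456.4, -290.0, 518.6], 12), (315, [458.7, -289.2, 518.6], 14), (316, [473.7, -276.3, 500.3], 170)]
271 [(310, [453.2, -289.8, 510.2], 20), (311, [453.4, -291.0, 513.2], 16), (312, [455.4, -290.4, 513.5], 25), (313, [455.2, -292.0, 517.2], 12), (314, [454.0, -294.5, 522.2], 24), (315, [456.2, -293.7, 522.2], 25), (316, [458.7, -292.7, 521.9], 28)]
```

Hood is square to x. The lip is at s≈377 mm (lip_mid world ≈ 583, -58, 99) and the pointer tip at s≈511 (y≈-281, black nose on the right guide), so the travel needed is about 134 mm. The plain bottle with the blue cap (top image 265,325) is the listed one. The red one at (245,390) is not meant. I'll square up the tool and move in front of the hood.

```bash
python3 -m handwheel '{"jaw":[1,1,1,1,1,1,1,1],"offset":[[0,0,0],[0,0,0],[26,-47,0],[26,-47,0],[26,-47,0],[26,-47,0],[26,-47,0],[26,-47,0]],"yaw":[8.4,8.4,0,0,0,0,0,0]}' 20
python3 -m handwheel '{"jaw":[1,1,1,1,1,1,1,1],"offset":[[26,-47,0],[26,-47,0],[26,-47,0],[26,-47,0],[26,-47,0],[26,-47,0],[0,0,0],[0,0,0]],"yaw":[0,0,0,0,0,0,0,0]}'
python3 - <<'E'
from h import *
c,im,d=snap('wrist'); print(c); cv2.imwrite('pics/w1.png',cv2.resize(im[:,:,::-1],(640,480)))
o=ctrl.get_obs();print(o['tcp_pos'],Rotation.from_rotvec(o['orientation']).as_matrix(),o['force'])
E
```

```text
time_s: 1.1
tcp_pos: [0.3442, -0.3387, 0.4043]
orientation: [-3.141, 0.001, 0.0]
force: [0.7, -0.8, 0.2]
finger_gap: 0.094
grasp_force: 0.0
time_s: 2.1
tcp_pos: [0.4997, -0.0585, 0.4042]
orientation: [3.142, -0.0, -0.001]
force: [-1.0, -0.5, -0.4]
finger_gap: 0.094
grasp_force: 0.0
{'fovy': 65.70646984690485, 'cx': 260.33748991970253, 'cy': 188.90452852829716, 'eye': array([ 0.57901579, -0.05852963,  0.38389111]), 'rotation': array([ 2.07451139, -2.07343733, -0.28644318])}
[ 0.49952696 -0.05906548  0.40431943] [[ 9.99998969e-01 -1.23086495e-03 -7.40135302e-04]
 [-1.23089817e-03 -9.99999241e-01 -4.44330629e-05]
 [-7.40080050e-04  4.53440483e-05 -9.99999725e-01]] [-0.24179594  0.31549394 -0.03669663]
```

View pics/w1.png

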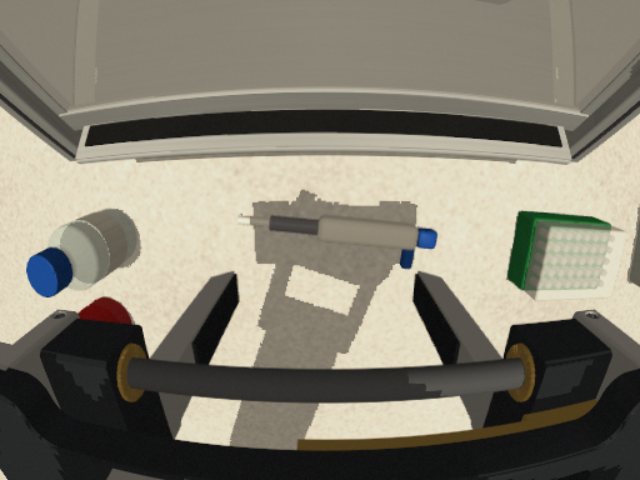

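The view shows the lip unobstructed, running across the picture at (80–570, 150). The pipette (330,230), bottle and tip box are all clear of the fingers. I'll lower and approach.

```bash
python3 -m handwheel '{"jaw":[1,1,1,1,1,1,1],"offset":[[0,0,38],[0,0,38],[0,0,38],[20,0,0],[15,0,0],[0,0,0],[0,0,0]],"yaw":[0,0,0,0,0,0,0]}'
python3 -m handwheel '{"jaw":[1,1,1,1],"offset":[[5,0,0],[5,0,0],[2,0,0],[0,0,0]],"yaw":[0,0,0,0]}'
python3 -m handwheel '{"jaw":[1,1,1],"offset":[[2,0,0],[2,0,0],[0,0,0]],"yaw":[0,0,0]}'
python3 - <<'E'
from h import *
c,im,d=snap('wrist'); a=im[:,:,::-1]
s=snap('scene')[1][:,:,::-1]
cv2.imwrite('pics/w2.png',np.hstack([cv2.resize(a[60:260,130:390],(390,300)),cv2.resize(s[120:310,240:400][:150],(390,300))]))
E
```

```text
time_s: 3.02
tcp_pos: [0.5347, -0.0588, 0.2911]
orientation: [3.141, -0.001, 0.001]
force: [-0.0, 0.6, 0.1]
finger_gap: 0.0942
grasp_force: 0.0
time_s: 3.52
tcp_pos: [0.547, -0.0584, 0.2906]
orientation: [-3.142, 0.0, 0.0]
force: [0.5, 0.5, 0.4]
finger_gap: 0.0938
grasp_force: 0.0
time_s: 3.9
tcp_pos: [0.551, -0.0585, 0.2907]
orientation: [3.142, -0.001, 0.0]
force: [0.0, -0.0, -0.6]
finger_gap: 0.0943
grasp_force: 0.0
```

View pics/w2.png

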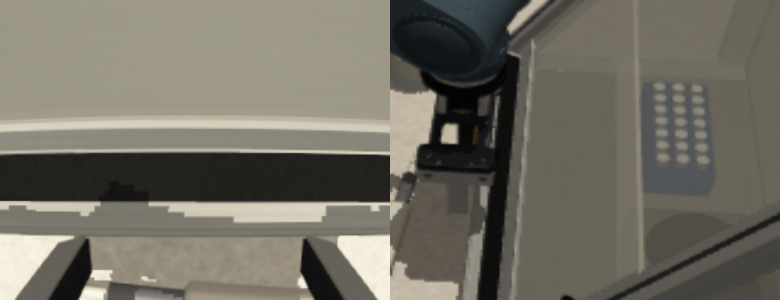

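The wrist view shows both tips just in front of and below the rolled edge (crop 80,240 and 315,240). I'll creep to contact.

```bash
for i in 1; do python3 -m handwheel '{"jaw":[1,1,1],"offset":[[2,0,0],[1,0,0],[0,0,0]],"yaw":[0,0,0]}'; python3 -m handwheel '{"jaw":[1,1,1],"offset":[[1,0,0],[1,0,0],[0,0,0]],"yaw":[0,0,0]}'; python3 -m handwheel '{"jaw":[1,1,1],"offset":[[1,0,0],[1,0,0],[0,0,0]],"yaw":[0,0,0]}';done
```

```text
time_s: 4.38
tcp_pos: [0.5539, -0.0585, 0.2907]
orientation: [3.142, -0.0, 0.0]
force: [0.3, -0.2, -1.2]
finger_gap: 0.0937
grasp_force: 0.0
time_s: 4.75
tcp_pos: [0.5559, -0.0585, 0.2906]
orientation: [-3.142, 0.001, 0.0]
force: [-0.1, -0.7, 0.1]
finger_gap: 0.0938
grasp_force: 0.0
time_s: 5.12
tcp_pos: [0.5571, -0.0585, 0.2906]
orientation: [-3.141, 0.001, 0.008]
force: [-8.1, 0.0, 6.0]
finger_gap: 0.0941
grasp_force: 4.0
```

```bash
python3 -m handwheel '{"jaw":[1,1,1,1],"offset":[[2,0,-3.5],[3,0,-5.2],[3,0,-5.2],[0,0,0]],"yaw":[0,0,0,0]}'
python3 - <<'E'
from h import *
c,im,d=snap('wrist'); a=im[:,:,::-1]
s=snap('scene')[1][:,:,::-1]
cv2.imwrite('pics/w3.png',np.hstack([cv2.resize(a[60:260,130:390],(390,300)),cv2.resize(s[220:310,260:350],(390,300))]))
P,im=cloud('scene'); S=slope(P)*1000
m=(S[...,1]<-140)&(S[...,1]>-240)&(S[...,0]>452)&(S[...,0]<466)&(im.sum(-1)<80)&(S[...,2]<500)
print('rubber s',np.median(S[m][:,2]),m.sum())
z=np.load('pics/scene.npz')
E
```

```text
time_s: 5.62
tcp_pos: [0.565, -0.0586, 0.304]
orientation: [-3.141, 0.001, 0.009]
force: [-8.4, -0.2, 4.5]
finger_gap: 0.094
grasp_force: 3.9
rubber s 397.503803396095 204
```

View pics/w3.png

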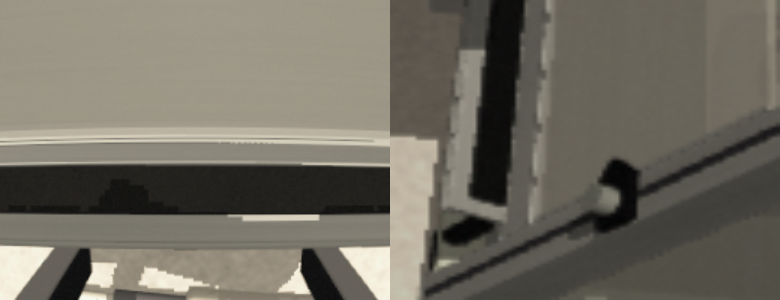

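The sash is rising with the hand, about 16 mm so far at 8 N. Continuing.

```bash
cat > m.py <<'E'
from h import *
snap('scene')
P,im=cloud('scene'); S=slope(P)*1000
m=(S[...,1]<-140)&(S[...,1]>-240)&(S[...,0]>452)&(S[...,0]<466)&(im.sum(-1)<80)
r=S[m]; print('rubber s',np.median(r[:,2]),m.sum())
n=(S[...,1]<-275)&(S[...,1]>-310)&(S[...,0]>448)&(S[...,0]<462)&(im.sum(-1)<80)&(S[...,2]>470)
q=S[n]; print('clip',len(q),'s',np.percentile(q[:,2],[2,50,98]),'tipmost',q[np.argsort(-q[:,1])[:6]].round(1).tolist())
E
python3 -m handwheel '{"jaw":[1,1,1,1,1,1,1,1],"offset":[[3,0,-5.2],[3,0,-5.2],[3,0,-5.2],[3,0,-5.2],[3,0,-5.2],[3,0,-5.2],[3,0,-5.2],[3,0,-5.2]],"yaw":[0,0,0,0,0,0,0,0]}'
python3 -m handwheel '{"jaw":[1,1,1,1,1,1,1],"offset":[[3,0,-5.2],[3,0,-5.2],[3,0,-5.2],[3,0,-5.2],[3,0,-5.2],[3,0,-5.2],[0,0,0]],"yaw":[0,0,0,0,0,0,0]}'
python3 m.py
```

```text
time_s: 6.72
tcp_pos: [0.5887, -0.0586, 0.3448]
orientation: [-3.141, 0.001, 0.011]
force: [-7.1, -2.7, 0.1]
finger_gap: 0.0943
grasp_force: 3.7
time_s: 7.6
tcp_pos: [0.6071, -0.0586, 0.3769]
orientation: [-3.141, 0.001, 0.009]
force: [-8.6, -0.1, 4.0]
finger_gap: 0.0937
grasp_force: 4.0
rubber s 481.7728526613131 227
clip 209 s [481.67702873 600.23559421 754.66152534] tipmost [[457.1, -280.8, 507.4], [458.9, -281.9, 511.5], [455.9, -284.2, 509.3], [454.7, -284.6, 514.3], [454.4, -286.5, 508.3], [457.9, -286.5, 516.4]]
```

```bash
python3 -m handwheel '{"jaw":[1,1,1,1,1,1],"offset":[[3,0,-5.2],[3,0,-5.2],[3,0,-5.2],[2.5,0,-4.3],[2,0,-3.5],[0,0,0]],"yaw":[0,0,0,0,0,0]}'
python3 - <<'E'
exec(open('m.py').read())
for nm in('top',): snap(nm)
a=np.load('pics/scene.npz')['im'][250:295,280:340,::-1]; b=np.load('pics/top.npz')['im'][115:160,325:385,::-1]
cv2.imwrite('pics/p4.png',np.hstack([cv2.resize(x,(400,300),interpolation=cv2.INTER_NEAREST) for x in(a,b)]))
# lip end cap and front-edge samples near the pointer
for lo,hi in((436,440),(440,447),(453,466)):
    m=(S[...,1]<-200)&(S[...,1]>-262)&(S[...,0]>lo)&(S[...,0]<hi)&(S[...,2]>480)&(S[...,2]<525); print(lo,hi,m.sum(),np.percentile(S[m][:,2],[5,25,50,75]) if m.sum() else 0)
E
```

```text
time_s: 8.4
tcp_pos: [0.6205, -0.0586, 0.4002]
orientation: [-3.141, 0.001, 0.01]
force: [-8.0, -0.7, 2.0]
finger_gap: 0.0944
grasp_force: 4.1
rubber s 508.5345088216719 231
clip 226 s [478.27876764 595.9765577  755.62585475] tipmost [[459.0, -281.8, 511.3], [455.7, -282.3, 509.5], [454.6, -284.0, 507.8], [455.0, -285.1, 510.7], [455.8, -285.9, 502.9], [458.3, -286.1, 515.8]]
436 440 73 [500.84749288 502.86470742 504.42053123 505.84679221]
440 447 83 [504.71825503 505.50229018 506.11833266 506.93240778]
453 466 146 [506.6569937  507.79192153 508.48707786 509.13874932]
```

View pics/p4.png

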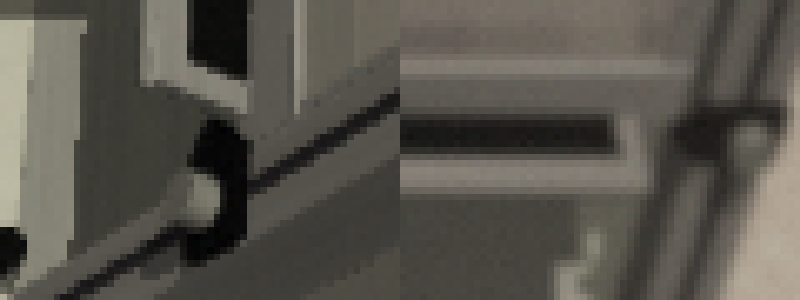

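Run:
```python
from h import *
for n in('scene','top'):
    P,im=cloud(n); S=slope(P)*1000
    m=(S[...,1]<-276)&(S[...,1]>-316)&(S[...,0]>448)&(S[...,0]<464)&(im.sum(-1)<110)&(S[...,2]>485)&(S[...,2]<540)
    q=S[m]; print(n,len(q),'clip s',np.percentile(q[:,2],[3,10,50,90,97]).round(1),'y',np.percentile(q[:,1],[3,97]).round(1))
    for lo in range(-312,-276,4):
        k=q[(q[:,1]>=lo)&(q[:,1]<lo+4)]; print(lo,len(k),(k[:,2].min().round(1),k[:,2].max().round(1),k[:,2].mean().round(1)) if len(k) else '')
    m=(S[...,1]<-140)&(S[...,1]>-230)&(S[...,2]>480)&(S[...,2]<525)
    for lo,hi in((440,447),(453,466)):
        k=m&(S[...,0]>lo)&(S[...,0]<hi); print('lip top',lo,np.median(S[k][:,2]))
```

```text
scene 104 clip s [498.3 505.1 518.7 525.6 535.7] y [-314.6 -285.2]
-312 12 (np.float64(488.3), np.float64(536.0), np.float64(520.8))
-308 20 (np.float64(485.5), np.float64(538.8), np.float64(522.3))
-304 9 (np.float64(513.7), np.float64(522.8), np.float64(520.5))
-300 13 (np.float64(509.5), np.float64(522.5), np.float64(517.2))
-296 15 (np.float64(505.8), np.float64(525.0), np.float64(516.0))
-292 13 (np.float64(500.3), np.float64(520.9), np.float64(510.8))
-288 8 (np.float64(502.9), np.float64(516.9), np.float64(510.7))
-284 2 (np.float64(509.5), np.float64(511.3), np.float64(510.4))
-280 0 
lip top 440 506.41404579182324
lip top 453 508.5608205908144
top 48 clip s [501.  504.2 513.7 519.6 520.6] y [-304.8 -282.5]
-312 0 
-308 1 (np.float64(520.4), np.float64(520.4), np.float64(520.4))
-304 2 (np.float64(518.6), np.float64(519.6), np.float64(519.1))
-300 6 (np.float64(500.6), np.float64(520.8), np.float64(511.3))
-296 13 (np.float64(500.4), np.float64(521.7), np.float64(510.3))
-292 11 (np.float64(504.9), np.float64(520.0), np.float64(514.8))
-288 9 (np.float64(505.4), np.float64(517.4), np.float64(512.8))
-284 5 (np.float64(508.6), np.float64(512.7), np.float64(510.6))
-280 0 
lip top 440 505.732753380546
lip top 453 507.74167400754436
```

Remaining: tip at 510.6 − lip 503.1 ≈ 7.5 mm.

```bash
python3 -m handwheel '{"jaw":[1,1,1,1,1],"offset":[[1,0,-1.7],[1,0,-1.7],[1,0,-1.7],[0.7,0,-1.2],[0,0,0]],"yaw":[0,0,0,0,0]}'
cat > m2.py <<'E'
from h import *
for n in('scene','top'):
    snap(n); P,im=cloud(n); S=slope(P)*1000
    m=(S[...,1]<-140)&(S[...,1]>-230)&(S[...,2]>480)&(S[...,2]<535)
    for lo,hi in((440,447),(453,466)):
        k=m&(S[...,0]>lo)&(S[...,0]<hi); print(n,'lip top',lo,np.median(S[k][:,2]))
E
python3 m2.py
```

```text
time_s: 9.12
tcp_pos: [0.6241, -0.0587, 0.406]
orientation: [-3.141, 0.001, 0.011]
force: [-8.8, -0.1, 1.9]
finger_gap: 0.0941
grasp_force: 4.2
scene lip top 440 513.2667532887226
scene lip top 453 515.2668125894322
top lip top 440 512.3463309816574
top lip top 453 514.4814293662703
```

Lip at about 509.9 against the tip at 510.6, so it is level. I'll back straight out, then check.

```bash
python3 -m handwheel '{"jaw":[1,1,1,1,1,1,1,1],"offset":[[-2,0,0],[-5,0,0],[-15,0,0],[-30,0,0],[-40,0,0],[-40,0,0],[0,0,0],[0,0,0]],"yaw":[0,0,0,0,0,0,0,0]}'
python3 m2.py
python3 - <<'E'
from h import *
a=np.load('pics/scene.npz')['im'][:,:,::-1]; b=np.load('pics/top.npz')['im'][115:160,325:385,::-1]
cv2.imwrite('pics/p5.png',np.hstack([cv2.resize(a,(480,360)),cv2.resize(b,(320,360),interpolation=0)]))
E
```

```text
time_s: 10.22
tcp_pos: [0.4935, -0.0586, 0.4078]
orientation: [3.141, -0.001, 0.003]
force: [-0.6, -0.7, -0.5]
finger_gap: 0.094
grasp_force: 0.0
scene lip top 440 513.215520226737
scene lip top 453 515.1592813610987
top lip top 440 512.3538091010147
top lip top 453 514.3353699667357
```

View pics/p5.png

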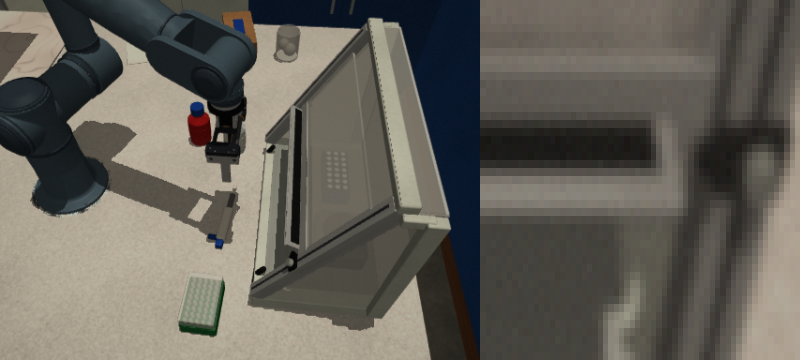

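The sash is holding level with the pointer, the pointer, tip box and pipette are where they were, and the hand is clear. The arm hides the bottle in this view, but nothing went near it.

```bash
python3 -c "
from bench import ctrl
print(ctrl.finish_job())"
```

```text
the job is handed in; nothing more can be done
None
```

I pushed the sash up about 133 mm until its lip was level with the black pointer (within about 1 mm by the cameras), backed the hand clear, and handed the job in at about 10 s; the tool only stays vertical, so the fingertips pushed on the lower corner of the lip's rolled edge from in front rather than from fully beneath it.

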